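Index the brick to the next hole

TASK

Turn the indexing table with the brick on it exactly one hole clockwise, seen from above: press the round plunger pad down with the fingertips, push it round with the table while it is down, and let it spring fully up in the next hole. Nothing is to be gripped or lifted; do not touch the brick, which must ride round on the table, and leave the tin, the jar and the calliper where they are. Finish clear of everything.

Things in the scene. Friction and masses are not known exactly. Their poses are not given: they have to be found in the camera images.
- table_centre (a point): Centre of the round aluminium turning plate (216 mm across, 12 mm thick) at its top face, on the vertical turning axis, 52 mm above the bench; the plate sits on a fixed grey foot with a steel flange (278 mm across, top 38 mm above the bench). The point turns with the plate; its -x axis points radially out to the plunger. The flange has 12 index holes evenly spaced 30 degrees (0.524 rad) apart.
- plunger_pad (a point): Centre of the floor of the round black plunger pad: a dish 57 mm across, flat floor 48 mm across, rim 4 mm high. It stands on an arm of the turning plate, 165 mm from the turning axis; up, its floor is 86 mm above the bench. It moves straight down and travels round with the plate. Shut fingers fit in with a few mm to spare and push the rim sideways; the pad can lag a little behind them.
- plunger (a joint): Travel of the pad, in m: 0 fully up (its tooth sits in a flange hole and locks the plate), 0.011 fully down (hard stop). From 0.007 the tooth is out and the plate turns; turn at 0.009 to 0.010. A spring resists with 3 N (top) to 7.5 N (down). Let go between holes, the pad stays about 0.007 down, and snaps up by itself once the tooth is within about 3 mm (0.025 rad) of a hole's middle.
- turntable (a joint): Angle of the turning plate, in rad, growing clockwise seen from above: 0 at the start hole (the pad starts there, with a play of about 0.02 either way), 0.524 at the next hole clockwise. Turning takes about 1 to 2 N at the pad when the plunger is down; the plate stays where it is left.
- brick_centre (a point): Centre of the dark half brick, 105 x 95 x 60 mm, about 1 kg, which lies loose on the turning plate near its middle; its top is 112 mm above the bench.
- tin: Round zinc sample tin with lid, 76 mm across, 64 mm high, standing on the bench; origin at the centre of its underside.
- jar: Round closed glass jar, 64 mm across, 85 mm high, standing on the bench; origin at the centre of its underside.
- calliper: Blue calliper 185 mm long, 8 mm thick, lying on the bench to the right of the robot's front; origin at its underside near the middle of its beam, x along the beam.
There are look-alikes about, which are no part of the job. Leave any blue or red look-alike of the part that bears brick_centre alone.

How it is judged:
On the way, in this order (a step that is already met when the one before it is completed fails the run):
1. the plunger is pressed down out of its start hole (value of joint plunger above 0.0065 m and value of joint turntable between -0.35 and 0.35 rad), for 0.05 s.
2. the plunger is up in the next hole clockwise (value of joint plunger below 0.002 m and value of joint turntable between 0.464 and 0.584 rad), for 0.2 s.
At the end, for the whole second after the job is handed in: The table stands one hole clockwise of its start (0.524 rad, within 0.06) and is still, the plunger is up (within 2 mm) in that hole, the brick lies flat on the plate within 25 mm of its centre, and tin, jar and calliper are within 15 mm of where they were (all of step 2 and velocity of joint turntable between -0.02 and 0.02 rad/s and horizontal distance between brick_centre and table_centre below 0.025 m and height (world z) of brick_centre between 0.077 and 0.087 m and distance of each of tin, jar, calliper from where it was at the start of the episode below 0.015 m); the robot touches nothing.
It fails at once if the robot touches the brick (contact force between any of the fingers, the arm and brick above 1 N).
It fails at once if the brick is lifted (height (world z) of brick_centre above 0.095 m).
It fails at once if the tin, the jar or the calliper is moved or lifted (distance of any of tin, jar, calliper from where it was at the start of the episode above 0.015 m).
It also fails if it takes over 38 s, if anything falls off the work surface, if the arm or the gripper's body presses on something with over 40 N, if the wrist force passes 120 N, or if a joint passes its speed limit or range.

ROBOT

A 6-joint arm with a two-finger parallel gripper is mounted at the origin on the work surface. World frame = base frame: x ahead of the robot, y to its left, z up, the work surface at z = 0. Lengths are in m, angles in rad, forces in N, time in s.
With the tool pointing down it reaches from about 0.425 to 0.95 m from the base axis. Payload 3.5 kg.
Tool frame: the origin (TCP) lies at the very end of the fingers, on their centre line; the grasp point (between the pads) lies 19 mm behind it; z points along the fingers, y is the direction in which the jaws open and shut (so a half turn about z gives the same grasp; the last joint's range is limited). The gripper opens to 85 mm and grips with 20 to 120 N. Pads are 22 mm wide; open, the fingers measure 114 mm over their backs; the gripper's body (76 mm by 85 mm) begins 54 mm behind the grasp point. The pads swing forward as they close: fully open they stand 13 mm farther back than shut.
Start: joints at [1.171, 0.286, 1.577, -0, 1.279, -0.15], TCP at [0.167, 0.654, 0.197] pointing down, gripper open.
Joint ranges: [-2.77, 2.77], [-0.9, 2.22], [0.21, 2.48], [-1.53, 4.67], [0.24, 2.81], [-2.84, 2.84]. Speed limits (rad/s): [2.79, 2.79, 3.14, 3.14, 3.14, 3.14].

INTERFACE

Orientations are given as a unit quaternion [x, y, z, w].
In Python, from plant import ctrl, imaging gives the robot as it stands.
- The arm moves only by the shell command python3 -m creep 'ROWS' [OPENING] [FORCE]. ROWS is JSON, one flat list of numbers, 4 for each row, row after row: the shift along the tool's x, y, z in units of 25 mm (1.0 is 25 mm), then the turn about the tool's z in units of 5 degrees (1.0 is 5 degrees). A call has 1 to 20 rows; each row is the pose to reach, as a shift and turn from the pose commanded when the call began, along the tool's axes at that moment; what a row does not reach only later rows make up. A row lasts 1/12 s, in which the tool goes at most 41.7 mm and 7.16 degrees, less where a joint would pass 70% of its speed; a pose out of reach is approached as far as the arm can. A call with a gripper value outside its range is refused whole. OPENING is the closure in counts, from 0 (fully open) to 255 (shut), set as the call begins (- or left out, the last holds). The fingers move at their own pace and stop on an object; FORCE is the grip in N (left out, the last holds). Time passes only in rows, so rows that repeat a pose let the fingers close. It gives the time, the measured TCP pose, the force and the opening at its end, in the units of the state.
- ctrl.get_state(): the state, without advancing time (a new reading comes with each control period).
- imaging.read_camera(name): name is "scene" or "side" or "wrist"; returns the picture (420x560x3 uint8, red, green, blue); there is no depth.
- imaging.camera_info(name): a dict with "intrinsics" (3x3 intrinsics, pixels), "origin" and "attitude" of the camera in the world. Camera axes: x right, y down, z forward; pixel columns grow to the right and rows downward; lengths in m; the calibration is good to about 2 mm. A picture is of the moment at which its call begins: read the wrist's pose just before it. camera_info takes no time and is no camera call; for the wrist camera it gives the pose at the moment of the call.
- ctrl.sign_off(): hands the job in, once; it reports no verdict.
Trained networks look in the newest picture that a camera, given by its name, has taken for a name from the list of things; names that differ only in an ending like _2 or _b are one class to them, and where a whole thing is asked for, a point or a joint stands for the part that bears it (a point fixed in the world has none). Each returns a list of dicts, best first, with "p" (0 to 1); they miss things now and then, are a little off and sometimes report something else, mostly with a low value. They report only what shows in the picture. A call takes as long as a camera call. They do not tell look-alikes from the thing itself.
- imaging.silhouettes(camera, name): "mask" (420x560 bool, what is visible of it) and "uv" ([column, row] in pixels, amid what is visible of it).
The state is a dict: "time": time; "qpos": joint angles; "dq": joint speeds; "joint_efforts": joint torques, N m; "eef_pos": TCP position; "tcp_rot": TCP orientation; "contact_force": force on the tool from outside, world axes, zero at the start; "wrist_torque": the same for the moment, N m; "opening": opening from 0.0 (shut) to 1.0 (fully open).
Only numpy, scipy, OpenCV 4.12 (cv2) and the standard library are available. Lean on these libraries where they do the work, as an engineer would, in place of code of your own. Each camera call takes 0.05 s, during which the arm holds its last target.

## Working session

There is one attempt and no reset: what is moved stays moved. The work goes in short steps, Python scripts to look and compute and a shell command to move; the robot and the scene stay as the last step left them, time stands still between calls to the robot, and variables do not carry over. Pictures are saved under pics/ and viewed, and the job is handed in when it is done.

```bash
mkdir -p pics; ls; cat > h.py <<'E'
import numpy as np,cv2
from plant import ctrl,imaging
def snap(cam,fn):
    im=imaging.read_camera(cam); cv2.imwrite('pics/'+fn,im[:,:,::-1]); return im
def R(q):
    from scipy.spatial.transform import Rotation as r
    return r.from_quat(q).as_matrix()
def cam(name):
    i=imaging.camera_info(name); K=np.array(i['intrinsics']);o=np.array(i['origin']);A=np.array(i['attitude'])
    if A.shape!=(3,3): A=R(A)
    return K,o,A
def ray(name,uv,z,c=None):
    K,o,A=c or cam(name); d=A@np.linalg.inv(K)@np.array([uv[0],uv[1],1.]); return o+d*(z-o[2])/d[2]
def proj(name,P,c=None):
    K,o,A=c or cam(name); p=K@(A.T@(np.array(P)-o)); return p[:2]/p[2]
E
python3 - <<'E'
from h import *
s=ctrl.get_state(); print(s)
for c in ['scene','side','wrist']:
    snap(c,c+'0.png'); print(c,imaging.camera_info(c))
for n in ['plunger_pad','brick_centre','table_centre','tin','jar','calliper']:
    for c in ['scene','side']:
        print(n,c,[(round(d['p'],2),np.round(d['uv'],1),int(d['mask'].sum())) for d in imaging.silhouettes(c,n)])
E
```

```text
pics
{'time': 0.0, 'qpos': array([ 1.17099970e+00,  2.87195930e-01,  1.57813950e+00, -1.78049610e-05,
        1.27856500e+00, -1.50023303e-01]), 'dq': array([-3.87325137e-04, -8.39890907e-04, -5.95138547e-05,  3.72116161e-04,
        2.44823736e-03, -6.25081728e-04]), 'joint_efforts': array([-7.95868254e-04, -4.05964887e+01, -2.92634743e+01, -1.66599630e-04,
        5.94479192e-03,  7.01094862e-06]), 'eef_pos': array([0.16656083, 0.65339357, 0.19584737]), 'tcp_rot': array([ 1.24559641e-01,  9.92211451e-01, -1.11287044e-03, -3.05032110e-04]), 'contact_force': array([-0.22902586, -0.11459739,  0.18761626]), 'wrist_torque': array([ 0.03655039, -0.01914358, -0.00760539]), 'opening': 0.9971430831745701}
scene {'intrinsics': array([[403.61491475,   0.        , 280.38066471],
       [  0.        , 403.61491475, 209.02417866],
       [  0.        ,   0.        ,   1.        ]]), 'origin': array([ 0.96643276, -0.39633427,  1.1059661 ]), 'attitude': array([ 0.88665024,  0.36940633, -0.11334099, -0.2540554 ])}
side {'intrinsics': array([[466.98222495,   0.        , 283.48951008],
       [  0.  
[... 663 characters left out ...]
[209.6, 213.9]), 1279), (0.86, array([312.4, 177.4]), 1142), (0.71, array([354.6, 218.6]), 1255), (0.57, array([277.6, 260.4]), 1504)]
brick_centre side [(0.97, array([323.5, 221.6]), 1271), (0.85, array([239.2, 268.2]), 1399), (0.63, array([243.5, 182.3]), 953), (0.6, array([298.2, 174.9]), 937)]
table_centre scene [(0.67, array([271.8, 282.3]), 3386)]
table_centre side [(0.56, array([313.5, 241.5]), 2097)]
tin scene [(0.88, array([356.8, 147.8]), 513)]
tin side [(0.61, array([232. , 149.7]), 456)]
jar scene [(0.88, array([189.9, 350.8]), 696)]
jar side [(0.74, array([371.3, 310. ]), 716)]
calliper scene [(0.76, array([171.6, 294.1]), 536)]
calliper side [(0.95, array([304.7, 320.5]), 507)]
```

View pics/scene0.png

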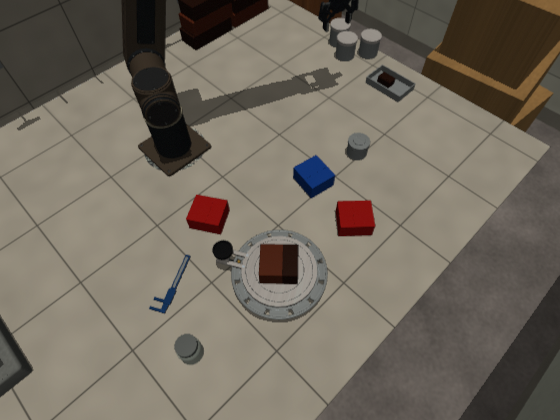

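View pics/side0.png

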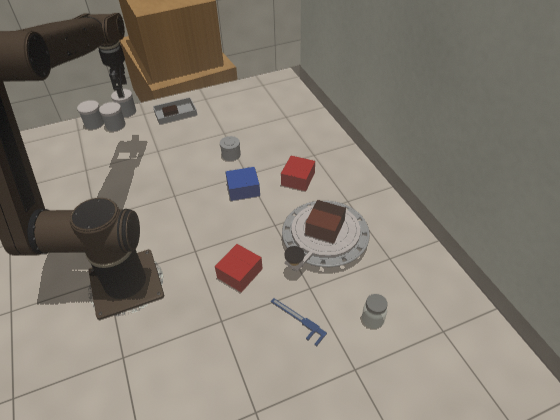

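```bash
python3 - <<'E'
import cv2
a=cv2.imread('pics/scene0.png')[150:350,150:400]
cv2.imwrite('pics/scene0c.png',cv2.resize(a,None,fx=3,fy=3,interpolation=2)[:600])
a=cv2.imread('pics/side0.png')[140:340,190:440]
cv2.imwrite('pics/side0c.png',cv2.resize(a,None,fx=3,fy=3,interpolation=2)[:600])
E
```

```text
(no output)
```

View pics/scene0c.png

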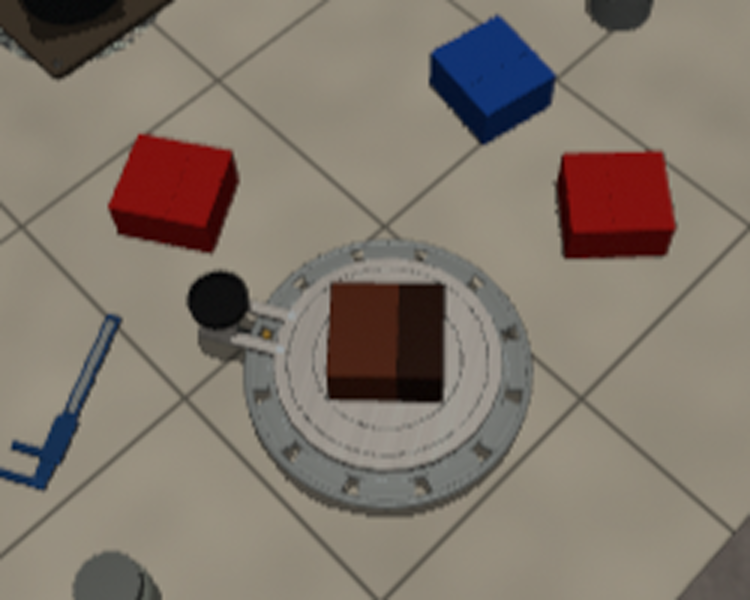

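View pics/side0c.png

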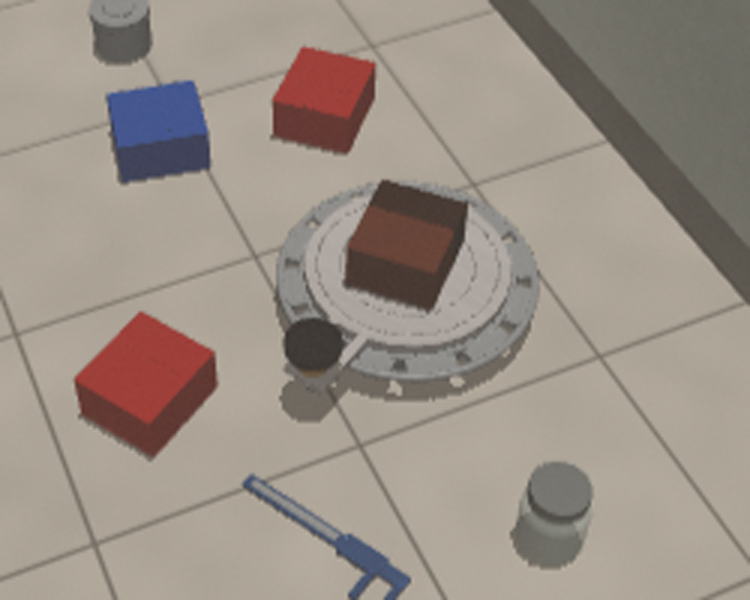

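The only black round pad is at scene (223,250) and side (295,256). The brick meant is the brown one on the plate at scene (279,264). The red ones (208,214) and (355,218) and the blue one (314,176) are look-alikes. Next I measure pad and axis.

```bash
cat > meas.py <<'E'
from h import *
from scipy.optimize import least_squares
def outline_center(c,name,z,r):
    d=imaging.silhouettes(c,name)
    if not d: return None
    m=d[0]['mask'].astype(np.uint8); return m
if __name__=='__main__':
    res={}
    for c in ['scene','side']:
        im=imaging.read_camera(c); C=cam(c)
        d=imaging.silhouettes(c,'plunger_pad')
        m=d[0]['mask']; v,u=np.nonzero(m)
        P=np.array([ray(c,(a,b),0.090,C) for a,b in zip(u,v)])
        hull=cv2.convexHull(P[:,:2].astype(np.float32))
        (x,y),r=cv2.minEnclosingCircle(hull)
        print(c,'pad mean',P.mean(0)[:2],'mec',x,y,r)
        # black region
        g=im.max(2); 
        bl=(g<45)&(cv2.dilate(m.astype(np.uint8),np.ones((5,5)))>0); v,u=np.nonzero(bl)
        P=np.array([ray(c,(a,b),0.089,C) for a,b in zip(u,v)]); print('  black',len(P),P.mean(0)[:2])
        d=imaging.silhouettes(c,'table_centre'); m=d[0]['mask'].astype(np.uint8)
        cs,_=cv2.findContours(m,0,1); k=max(cs,key=cv2.contourArea)[:,0,:]
        u,v=np.nonzero(m)[1],np.nonzero(m)[0]
        print('  table bbox',u.min(),u.max(),v.min(),v.max())
        for n,z in [('brick_centre',.112),('tin',.064),('jar',.085),('calliper',.004)]:
            for e in imaging.silhouettes(c,n): print('  ',n,round(e['p'],2),np.round(ray(c,e['uv'],z,C)[:2],3))
E
python3 meas.py
```

```text
scene pad mean [ 0.48197486 -0.16579975] mec 0.4815296530723572 -0.16663013398647308 0.029943255707621574
  black 303 [ 0.48074776 -0.1654679 ]
  table bbox 213 316 237 307
   brick_centre 0.92 [0.681 0.16 ]
   brick_centre 0.92 [0.494 0.18 ]
   brick_centre 0.89 [ 0.37  -0.134]
   brick_centre 0.63 [ 0.624 -0.084]
   tin 0.61 [0.489 0.413]
   jar 0.68 [ 0.618 -0.4  ]
   calliper 0.97 [ 0.439 -0.34 ]
side pad mean [ 0.47628152 -0.16809315] mec 0.4761909246444702 -0.1680746078491211 0.03145980462431908meas.py:20: RuntimeWarning: Mean of empty slice.
  P=np.array([ray(c,(a,b),0.089,C) for a,b in zip(u,v)]); print('  black',len(P),P.mean(0)[:2])
  ret = ret.dtype.type(ret / rcount)
Traceback (most recent call last):
  File "meas.py", line 20, in <module>
    P=np.array([ray(c,(a,b),0.089,C) for a,b in zip(u,v)]); print('  black',len(P),P.mean(0)[:2])
                                                                                   ~~~~~~~~~^^^^
IndexError: invalid index to scalar variable.
```

```bash
cat > cen.py <<'E'
from h import *
t=np.linspace(0,2*np.pi,180,endpoint=False)
def circ(cx,cy,r,z): return np.c_[cx+r*np.cos(t),cy+r*np.sin(t),np.full(180,z)]
def pj(P,C):
    K,o,A=C; p=(K@(A.T@(P-o).T)); return (p[:2]/p[2]).T
out=[]
for c in ['scene','side']:
    im=cv2.imread(f'pics/{c}0.png'); C=cam(c)
    L=cv2.GaussianBlur(im,(0,0),.8).astype(np.float32).mean(2)
    def samp(P): 
        q=pj(P,C).astype(np.float32); return cv2.remap(L,q[:,:1],q[:,1:],1)[:,0]
    best=[]
    for cx in np.arange(.59,.67,.002):
        for cy in np.arange(-.13,-.05,.002):
            s=0
            for r,z in [(.139,.038),(.108,.052)]:
                # median abs radial diff
                d=samp(circ(cx,cy,r-.004,z))-samp(circ(cx,cy,r+.004,z)); s+=np.mean(np.clip(np.abs(d),0,25))
            best.append((s,cx,cy))
    best.sort(reverse=True); print(c,[tuple(np.round(b,4)) for b in best[:4]])
    _,cx,cy=best[0]
    big=cv2.resize(im,None,fx=4,fy=4,interpolation=2)
    for (r,z),col in zip([(.139,.038),(.108,.052)],[(0,255,0),(0,255,255)]):
        q=(pj(circ(cx,cy,r,z),C)*4+1.5).astype(int); cv2.polylines(big,[q],True,col,1)
    q=(pj(circ(.4795,-.167,.0285,.09),C)*4+1.5).astype(int); cv2.polylines(big,[q],True,(255,0,255),1)
    u,v=(pj(np.array([[cx,cy,.05]]),C)[0]*4).astype(int)
    out.append(big[v-290:v+290,u-290:u+200])
cv2.imwrite('pics/cen.png',cv2.resize(np.hstack(out),(800,475)))
E
python3 cen.py
```

```text
scene [(np.float64(42.5675), np.float64(0.62), np.float64(-0.082)), (np.float64(42.1711), np.float64(0.622), np.float64(-0.082)), (np.float64(41.4976), np.float64(0.62), np.float64(-0.084)), (np.float64(40.326), np.float64(0.618), np.float64(-0.082))]
side [(np.float64(37.4049), np.float64(0.622), np.float64(-0.084)), (np.float64(37.3125), np.float64(0.624), np.float64(-0.084)), (np.float64(37.1861), np.float64(0.624), np.float64(-0.082)), (np.float64(36.3709), np.float64(0.622), np.float64(-0.082))]
```

View pics/cen.png

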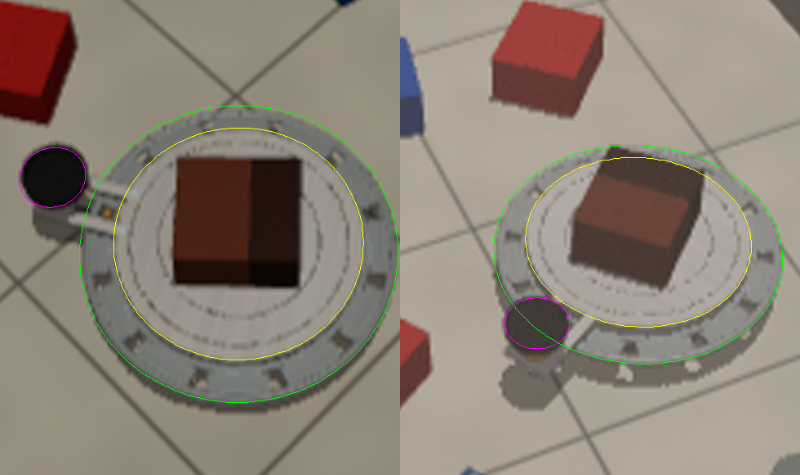

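```bash
cat >> h.py <<'E'
def rel(*pts):
    s=ctrl.get_state(); M=R(s['tcp_rot'])
    print('t',round(s['time'],2),'tcp',np.round(s['eef_pos'],4),'y yaw',round(np.degrees(np.arctan2(M[1,1],M[0,1])),1),'F',np.round(s['contact_force'],1))
    for p in pts: print(p,np.round(M.T@(np.array(p)-s['eef_pos'])/.025,2))
E
python3 -c "
from h import *
rel((.45,.35,.2),(.45,.1,.18),(.48,-.167,.15))"
```

```text
t 1.2 tcp [0.1668 0.654  0.1972] y yaw 75.7 F [-0.2 -1.  -0.6]
(0.45, 0.35, 0.2) [-13.98  -8.98  -0.11]
(0.45, 0.1, 0.18) [-16.45 -18.67   0.69]
(0.48, -0.167, 0.15) [-20.26 -28.72   1.89]
```

```bash
python3 -m creep '[-14,-9,0,3,-14,-9,0,6,-14,-9,0,9,-14,-9,0,9,-14,-9,0,9,-14,-9,0,9,-14,-9,0,9,-14,-9,0,9,-14,-9,0,9,-14,-9,0,9,-14,-9,0,9,-16.4,-18.6,0.2,9,-16.4,-18.6,0.2,9,-16.4,-18.6,0.2,9,-16.4,-18.6,0.2,9,-16.4,-18.6,0.2,9,-16.4,-18.6,0.2,9,-16.4,-18.6,0.2,9]' 255 30
python3 -c "
from h import *
rel((.48,-.167,.14))"
```

```text
time: 2.7
eef_pos: [0.4492, 0.097, 0.1923]
tcp_rot: [0.498, 0.867, -0.001, 0.001]
contact_force: [0.8, -0.1, 0.8]
opening: -0.005
t 2.7 tcp [0.4492 0.097  0.1923] y yaw 30.3 F [ 0.8 -0.1  0.8]
(0.48, -0.167, 0.14) [-9.73 -4.26  2.12]
```

```bash
python3 -m creep '[-9.73,-4.26,1,0,-9.73,-4.26,1,0,-9.73,-4.26,1,0,-9.73,-4.26,2.1,0,-9.73,-4.26,2.1,0,-9.73,-4.26,2.1,0,-9.73,-4.26,2.1,0,-9.73,-4.26,2.1,0,-9.73,-4.26,2.1,0,-9.73,-4.26,2.1,0]'
python3 - <<'E'
from h import *
rel((.4795,-.167,.092))
o=[]
for c in ['scene','side','wrist']:
    im=snap(c,c+'1.png')
    if c!='wrist':
        u,v=proj(c,(.48,-.167,.1)).astype(int); im=im[v-60:v+60,u-60:u+60]; o.append(cv2.resize(im,(360,360),interpolation=2))
cv2.imwrite('pics/a1.png',np.hstack(o)[:,:,::-1])
E
```

```text
time: 3.53
eef_pos: [0.4819, -0.1604, 0.1399]
tcp_rot: [0.495, 0.869, 0.0, -0.0]
contact_force: [0.8, 0.2, 0.6]
opening: -0.001
t 3.53 tcp [ 0.4819 -0.1604  0.1399] y yaw 30.7 F [0.8 0.2 0.6]
(0.4795, -0.167, 0.092) [-0.18 -0.22  1.92]
```

View pics/a1.png

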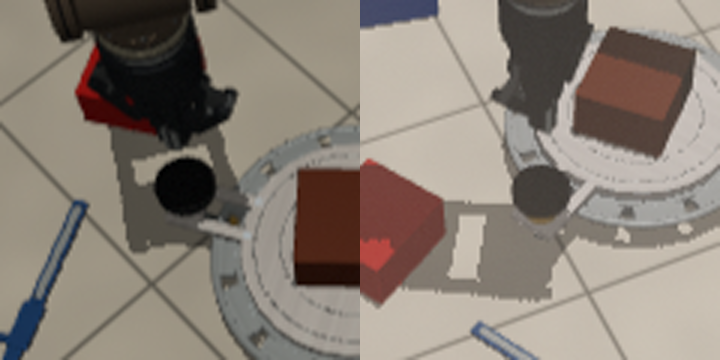

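View pics/wrist1.png

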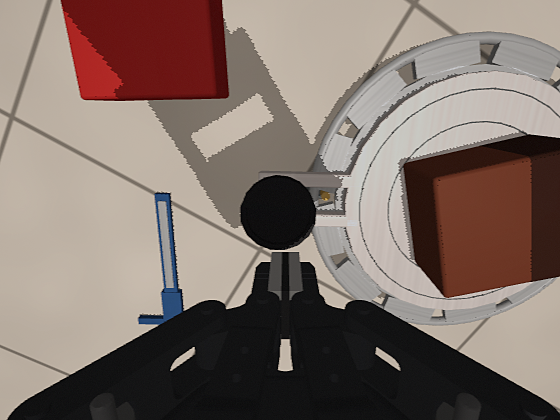

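The wrist view shows the pad as a black disc at (278,213), with the shut fingertips just below it at (286,265). The brick lies well to the right. I'll check the pad's position from this view.

```bash
python3 - <<'E'
from h import *
C=cam('wrist')
d=imaging.silhouettes('wrist','plunger_pad')
for e in d:
    v,u=np.nonzero(e['mask']); (x,y),r=cv2.minEnclosingCircle(np.c_[u,v].astype(np.float32))
    print(e['p'],e['uv'],x,y,r,ray('wrist',(x,y),.09,C),ray('wrist',(278.5,213),.09,C))
print(proj('wrist',ctrl.get_state()['eef_pos'],C))
rel((.4795,-.167,.096))
E
```

```text
0.73 [280.4, 212.1] 285.6420593261719 211.63015747070312 46.80535125732422 [ 0.48127238 -0.16007744  0.09      ] [ 0.47722274 -0.16374965  0.09      ]
0.64 [166.5, 262.2] 154.0 258.0 66.4906997680664 [ 0.41203955 -0.24604036  0.09      ] [ 0.47722274 -0.16374965  0.09      ]
[286.82348284 239.24774247]
t 3.73 tcp [ 0.4821 -0.1602  0.1403] y yaw 30.8 F [ 0.5 -0.6 -0. ]
(0.4795, -0.167, 0.096) [-0.18 -0.23  1.77]
```

```bash
python3 - <<'E'
from h import *
C=cam('wrist'); s=ctrl.get_state(); M=R(s['tcp_rot']); p=s['eef_pos']
print('cam in tool',M.T@(C[1]-p),'fwd',M.T@C[2][:,2])
im=imaging.read_camera('wrist')
for dx in(-.011,0,.011):
  for dz in(0,-.019,-.05): print(dx,dz,proj('wrist',p+M@np.array([dx,0,dz]),C))
print(proj('wrist',(.4795,-.167,.09),C))
cv2.imwrite('pics/w1c.png',cv2.resize(im[180:380,185:385],(600,600),interpolation=2)[:,:,::-1])
# where do fingertips show in scene/side
o=[]
for c in ['scene','side']:
    im=cv2.imread(f'pics/{c}1.png'); u,v=proj(c,p).astype(int)
    k=6; cr=cv2.resize(im[v-30:v+30,u-30:u+30],None,fx=k,fy=k,interpolation=2)
    q=(proj(c,p)-[u-30,v-30])*k; cv2.circle(cr,(int(q[0]+3),int(q[1]+3)),3,(0,255,0),-1); o.append(cr)
cv2.imwrite('pics/tip.png',np.hstack(o))
E
```

```text
cam in tool [ 0.07681345 -0.00095595 -0.17653143] fwd [-0.30376147 -0.0013478   0.95274716]
-0.011 0 [286.92743874 255.73771429]
-0.011 -0.019 [287.09676254 271.21011099]
-0.011 -0.05 [287.46241805 304.62282104]
0 0 [286.94527545 239.11784176]
0 -0.019 [287.11972358 253.15350629]
0 -0.05 [287.49858381 283.6356619 ]
0.011 0 [286.96374559 221.90775549]
0.011 -0.019 [287.14358682 234.38741611]
0.011 -0.05 [287.53646925 261.65057171]
[279.02190455 217.85579826]
```

View pics/tip.png

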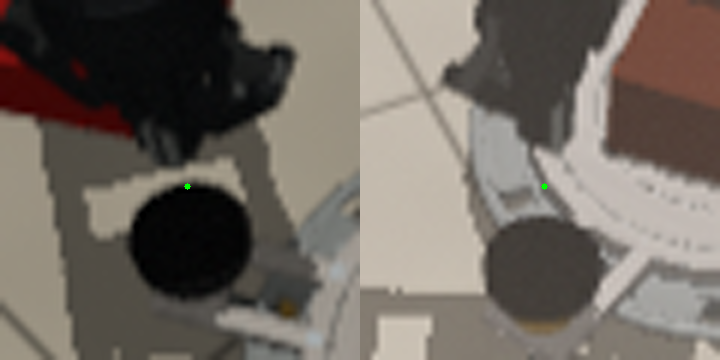

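View pics/w1c.png

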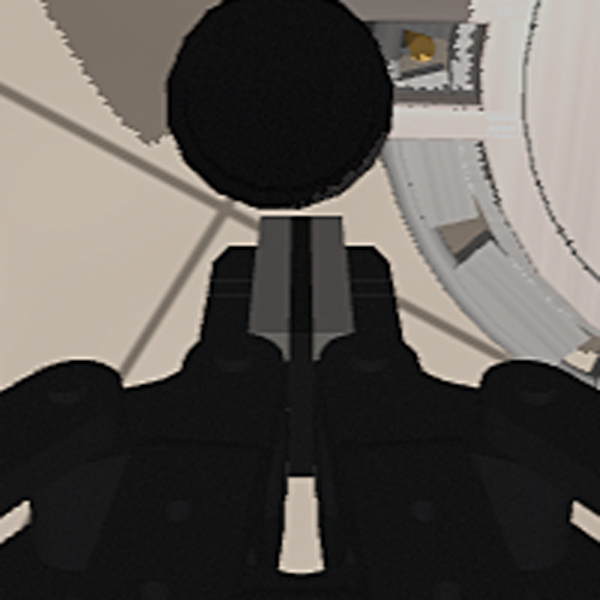

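```bash
python3 - <<'E'
from h import *
from scipy.optimize import least_squares
s=ctrl.get_state(); M=R(s['tcp_rot']); p=s['eef_pos']
ob={'scene':proj('scene',p)+[-2,-4],'side':proj('side',p)+[1,-6],'wrist':np.array([286.5,252])}
for sub in (['scene','side'],['scene','side','wrist']):
    Cs={c:cam(c) for c in sub}
    r=least_squares(lambda q:np.concatenate([proj(c,q,Cs[c])-ob[c] for c in sub]),p)
    print(r.x,r.fun.round(1),'tool',M.T@(r.x-p))
rel()
im=snap('scene','scene2.png'); im=snap('side','side2.png')
o=[]
for c in ['scene','side']:
    im=cv2.imread(f'pics/{c}2.png'); u,v=proj(c,p).astype(int)
    k=6; cr=cv2.resize(im[v-40:v+20,u-30:u+30],None,fx=k,fy=k,interpolation=2); cr=np.clip(cr*1.8,0,255).astype(np.uint8)
    for dz in (0,-.019):
        q=(proj(c,p+M@np.array([0,0,dz]))-[u-30,v-40])*k; cv2.circle(cr,(int(q[0]+3),int(q[1]+3)),3,(0,255,0),-1)
    o.append(cr)
cv2.imwrite('pics/tip2.png',np.hstack(o))
E
```

```text
[ 0.4835792  -0.16349392  0.16889933] [-0.  0. -0. -0.] tool [-0.00354368 -0.00023635 -0.02867192]
[ 0.48098343 -0.15919261  0.16131301] [ 1.  -0.2 -1.5  1.   0.1  0.3] tool [ 0.00148566 -0.00026837 -0.02108929]
t 3.78 tcp [ 0.482  -0.1603  0.1402] y yaw 30.8 F [-0.9  0.4 -0.7]
```

View pics/tip2.png

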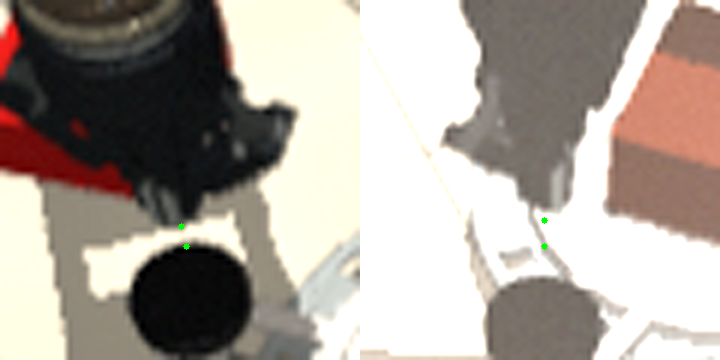

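The visible fingertips end about 20 mm behind the reported TCP, so I will find the pad by force in small steps.

```bash
python3 -c "
from h import *
rel((.479,-.166,.095))"
python3 -m creep '[-0.17,-0.19,0.8,0,-0.17,-0.19,1.4,0,-0.17,-0.19,1.8,0,-0.17,-0.19,1.8,0,-0.17,-0.19,1.8,0]'
python3 - <<'E'
from h import *
rel((.479,-.166,.08))
C=cam('wrist'); im=snap('wrist','wrist2.png')
cv2.imwrite('pics/w2c.png',cv2.resize(im[130:330,185:385],(600,600),interpolation=2)[:,:,::-1])
E
```

```text
t 3.88 tcp [ 0.4819 -0.1607  0.1401] y yaw 30.8 F [-0.5 -0.2  0.6]
(0.479, -0.166, 0.095) [-0.12 -0.21  1.8 ]
time: 4.3
eef_pos: [0.4795, -0.1671, 0.0944]
tcp_rot: [0.495, 0.869, 0.0, -0.001]
contact_force: [-0.0, 0.1, 0.2]
opening: -0.002
t 4.3 tcp [ 0.4795 -0.1671  0.0944] y yaw 30.7 F [-0.   0.1  0.2]
(0.479, -0.166, 0.08) [0.05 0.   0.58]
```

View pics/w2c.png

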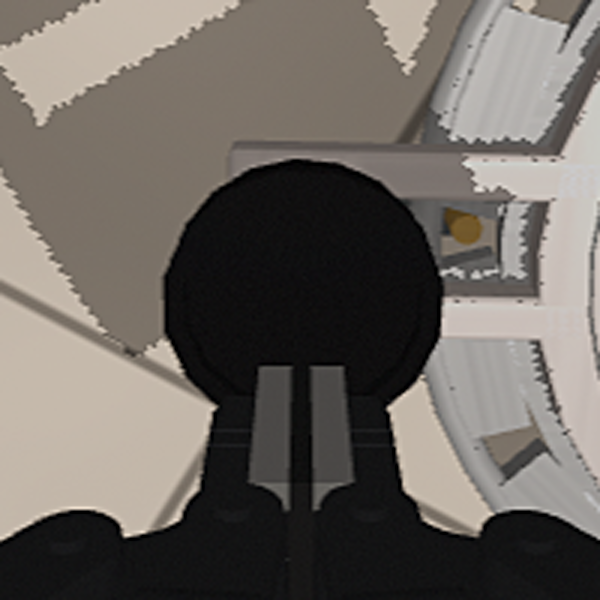

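```bash
python3 - <<'E'
from h import *
C=cam('wrist'); print(ray('wrist',(286,225),.09,C)); s=ctrl.get_state(); M=R(s['tcp_rot']); p=s['eef_pos']
print((M.T@(ray('wrist',(286,225),.09,C)-p)))
for z in (0,-.02): print(proj('wrist',p+M@np.array([0,0,z]),C))
E
python3 -m creep '[0,0,0.2,0,0,0,0.36,0,0,0,0.36,0]'
python3 -m creep '[0,0,0.1,0,0,0,0.16,0,0,0,0.16,0]'
```

```text
[ 0.47609723 -0.16173897  0.09      ]
[ 0.00707289 -0.00054299  0.00525563]
[286.92288952 239.17747856]
[287.10501826 254.03929158]
time: 4.6
eef_pos: [0.4796, -0.1673, 0.0853]
tcp_rot: [0.495, 0.869, 0.0, -0.0]
contact_force: [-0.2, -1.0, 0.5]
opening: -0.002
time: 4.85
eef_pos: [0.4796, -0.1674, 0.0814]
tcp_rot: [0.495, 0.869, 0.0, -0.0]
contact_force: [-0.0, -0.3, 0.1]
opening: -0.002
```

```bash
python3 -m creep '[0,0,0.08,0,0,0,0.16,0,0,0,0.16,0]'
python3 - <<'E'
from h import *
p=ctrl.get_state()['eef_pos']
o=[]
for c in ['scene','side']:
    im=snap(c,c+'3.png')[:,:,::-1]; u,v=proj(c,p).astype(int)
    k=6; cr=cv2.resize(im[v-40:v+20,u-30:u+30],None,fx=k,fy=k,interpolation=2); cr=np.clip(cr*2.,0,255).astype(np.uint8)
    o.append(cr)
cv2.imwrite('pics/tip3.png',np.hstack(o))
E
```

```text
time: 5.1
eef_pos: [0.4795, -0.1673, 0.0773]
tcp_rot: [0.495, 0.869, 0.0, -0.0]
contact_force: [0.0, 0.2, 0.7]
opening: -0.001
```

View pics/tip3.png

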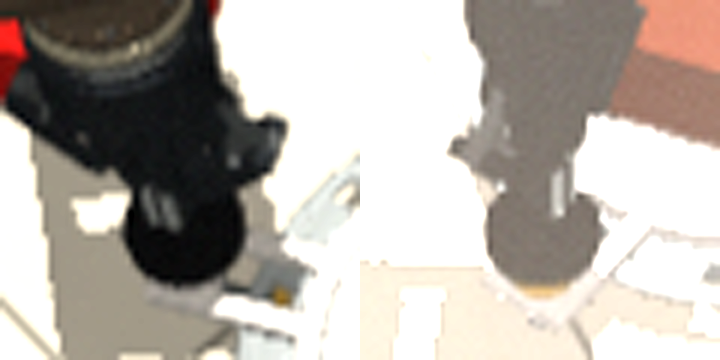

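```bash
python3 -m creep '[0,0,0.08,0,0,0,0.16,0,0,0,0.16,0]'
python3 -m creep '[0,0,0.08,0,0,0,0.12,0,0,0,0.12,0]'
```

```text
time: 5.45
eef_pos: [0.4795, -0.1673, 0.0733]
tcp_rot: [0.495, 0.869, 0.0, -0.0]
contact_force: [-0.3, 0.3, -0.5]
opening: 0.004
time: 5.7
eef_pos: [0.4796, -0.1674, 0.0704]
tcp_rot: [0.495, 0.869, -0.0, -0.0]
contact_force: [0.7, 0.0, -0.6]
opening: -0.001
```

```bash
python3 -m creep '[0,0,0.06,0,0,0,0.12,0,0,0,0.12,0]'
python3 -m creep '[0,0,0.06,0,0,0,0.12,0,0,0,0.12,0]'
```

```text
time: 5.95
eef_pos: [0.4796, -0.1674, 0.0674]
tcp_rot: [0.495, 0.869, -0.0, -0.0]
contact_force: [0.1, -0.8, 0.2]
opening: -0.002
time: 6.2
eef_pos: [0.4796, -0.1674, 0.0644]
tcp_rot: [0.495, 0.869, 0.0, -0.0]
contact_force: [-0.0, 0.2, 0.3]
opening: -0.002
```

```bash
cat > tip.py <<'E'
from h import *
import sys
p=ctrl.get_state()['eef_pos']
o=[]
for c in ['scene','side']:
    im=snap(c,c+sys.argv[1]+'.png')[:,:,::-1]; u,v=proj(c,p+[0,0,.02]).astype(int)
    k=6; cr=cv2.resize(im[v-30:v+30,u-30:u+30],None,fx=k,fy=k,interpolation=2); cr=np.clip(cr*3.,0,255).astype(np.uint8)
    o.append(cr)
cv2.imwrite('pics/tip%s.png'%sys.argv[1],np.hstack(o))
im=snap('wrist','w%s.png'%sys.argv[1])
cv2.imwrite('pics/w%sc.png'%sys.argv[1],cv2.resize(np.clip(im[150:320,200:370].astype(float)*2.5,0,255).astype(np.uint8),(510,510),interpolation=2)[:,:,::-1])
E
python3 tip.py 4
```

```text
(no output)
```

View pics/tip4.png

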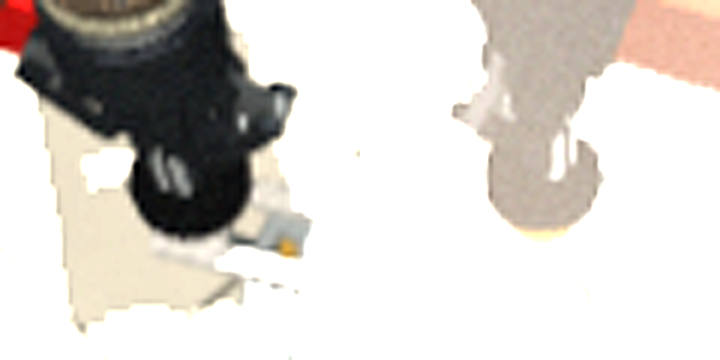

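View pics/w4c.png

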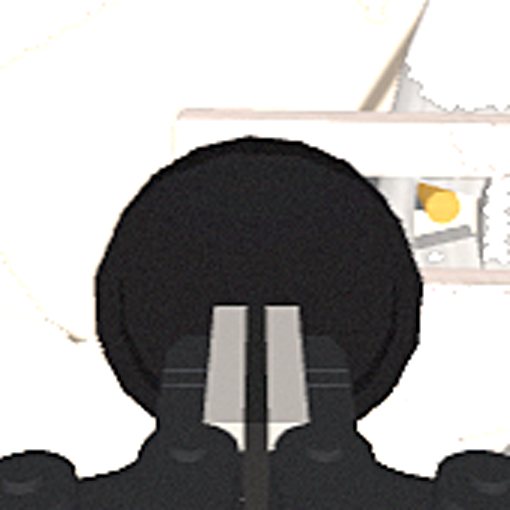

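```bash
python3 - <<'E'
from h import *
C=cam('wrist'); s=ctrl.get_state(); M=R(s['tcp_rot']); p=s['eef_pos']
for uv in [(285.5,252),(285.5,248),(252+0,252),(260,262),(285.5,240)]:
  for z in (.086,.09): print(uv,z,np.round((M.T@(ray('wrist',uv,z,C)-p))*1000,1))
# pad ring: top (258,137)->, bottom left (100,320), left 96,280 right 422,290 in crop
P=np.array([(258,137),(96,280),(422,285),(140,398),(375,400),(140,190),(375,185)])/3+[200,150]
q=np.array([ray('wrist',a,.09,C)[:2] for a in P])
from scipy.optimize import least_squares
f=least_squares(lambda c:np.hypot(*(q-c[:2]).T)-c[2],[.479,-.166,.028]); print(f.x,f.fun*1000,'tool',M.T@(np.r_[f.x[:2],.09]-p)*1000)
rel()
E
```

```text
(285.5, 252) 0.086 [  1.8  -0.9 -21.3]
(285.5, 252) 0.09 [  3.7  -0.9 -25.3]
(285.5, 248) 0.086 [  4.1  -0.9 -21.3]
(285.5, 248) 0.09 [  6.   -0.9 -25.3]
(252, 252) 0.086 [  1.8 -18.8 -21.3]
(252, 252) 0.09 [  3.7 -18.3 -25.3]
(260, 262) 0.086 [ -4.2 -14.6 -21.3]
(260, 262) 0.09 [ -2.1 -14.3 -25.3]
(285.5, 240) 0.086 [  8.7  -0.9 -21.3]
(285.5, 240) 0.09 [ 10.5  -0.9 -25.3]
[ 0.47689475 -0.16345895  0.02856167] [ 0.6610232  -0.27243926 -0.35727994  0.25257912  0.15495058 -0.33425002
 -0.10458368] tool [  4.94602763  -0.43812767 -25.29444861]
t 6.35 tcp [ 0.4798 -0.1675  0.0647] y yaw 30.7 F [ 0.4 -0.3  0.4]
```

```bash
python3 -m creep '[0.1,0,0.04,0,0.1,0,0.08,0,0.1,0,0.08,0]'
python3 -m creep '[0,0,0.04,0,0,0,0.08,0,0,0,0.08,0]'
python3 -m creep '[0,0,0.04,0,0,0,0.08,0,0,0,0.08,0]'
```

```text
time: 6.6
eef_pos: [0.4783, -0.1651, 0.0625]
tcp_rot: [0.495, 0.869, -0.0, -0.0]
contact_force: [0.5, 0.5, 0.0]
opening: -0.001
time: 6.85
eef_pos: [0.4784, -0.1653, 0.0605]
tcp_rot: [0.495, 0.869, 0.0, -0.0]
contact_force: [-0.8, 0.0, -0.9]
opening: 0.0
time: 7.1
eef_pos: [0.4784, -0.1653, 0.0585]
tcp_rot: [0.495, 0.869, -0.0, -0.0]
contact_force: [-0.3, 0.0, 0.4]
opening: 0.002
```

```bash
python3 tip.py 5; python3 -c "
from h import *
rel()"
```

```text
t 7.25 tcp [ 0.4785 -0.1654  0.0587] y yaw 30.7 F [ 0.7 -0.2 -0.5]
```

View pics/tip5.png

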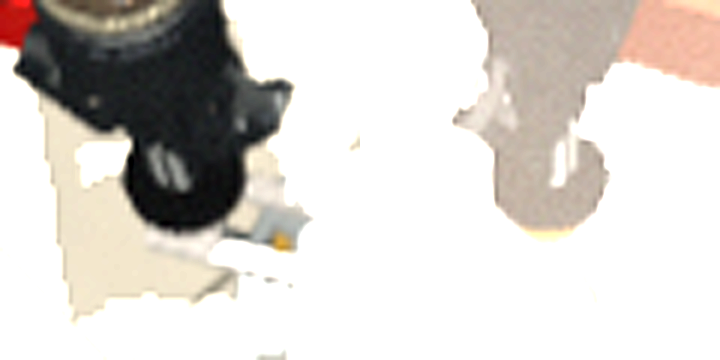

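View pics/w5c.png

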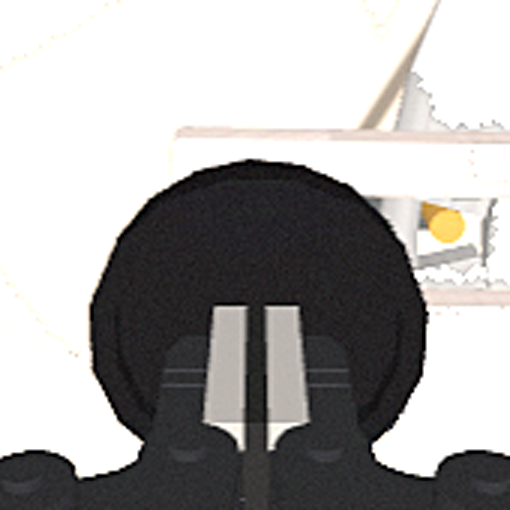

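```bash
python3 -m creep '[0,0,0.04,0,0,0,0.1,0,0,0,0.1,0]'
python3 -m creep '[0,0,0.04,0,0,0,0.1,0,0,0,0.1,0]'
python3 -m creep '[0,0,0.04,0,0,0,0.1,0,0,0,0.1,0]'
```

```text
time: 7.5
eef_pos: [0.4783, -0.1652, 0.0559]
tcp_rot: [0.495, 0.869, 0.0, -0.0]
contact_force: [-0.9, 0.4, -0.7]
opening: -0.0
time: 7.75
eef_pos: [0.4783, -0.1652, 0.0534]
tcp_rot: [0.495, 0.869, 0.0, -0.0]
contact_force: [0.3, 0.5, -0.4]
opening: 0.001
time: 8.0
eef_pos: [0.4787, -0.1654, 0.0515]
tcp_rot: [0.495, 0.869, -0.0, 0.0]
contact_force: [-1.0, 0.8, 3.5]
opening: 0.0
```

```bash
python3 -m creep '[0,0,0.04,0,0,0,0.1,0,0,0,0.1,0]'
python3 tip.py 6; python3 -c "
from h import *
rel()"
```

```text
time: 8.25
eef_pos: [0.4788, -0.1656, 0.049]
tcp_rot: [0.495, 0.869, -0.0, 0.0]
contact_force: [-1.1, -0.5, 4.5]
opening: 0.0
t 8.4 tcp [ 0.4788 -0.1656  0.0491] y yaw 30.7 F [-1.7 -0.4  3.8]
```

View pics/tip6.png

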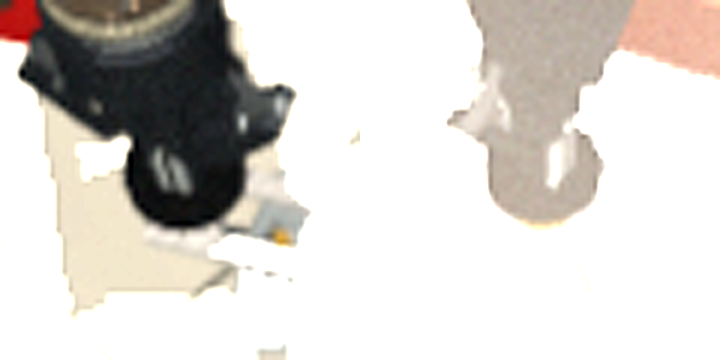

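View pics/w6c.png

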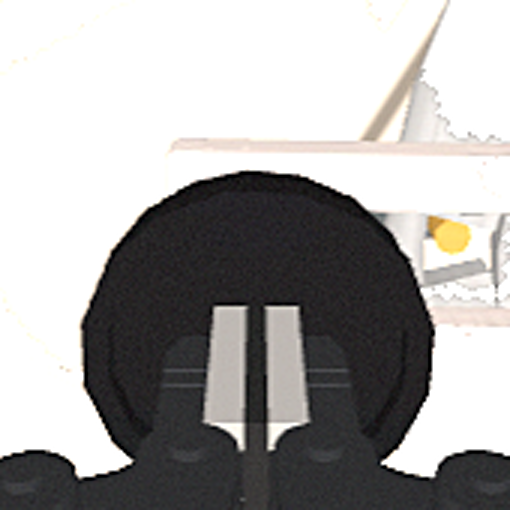

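```bash
python3 -m creep '[0,0,0.08,0,0,0,0.16,0,0,0,0.16,0,0,0,0.16,0]'
```

```text
time: 8.73
eef_pos: [0.4788, -0.1657, 0.045]
tcp_rot: [0.495, 0.869, -0.0, 0.0]
contact_force: [-1.9, 0.6, 5.2]
opening: -0.003
```

```bash
python3 -m creep '[0,0,0.04,0,0,0,0.08,0,0,0,0.08,0,0,0,0.08,0]'
python3 -c "
from h import *
rel()
import time
"
python3 -m creep '[0,0,0.04,0,0,0,0.04,0]'
```

```text
time: 9.07
eef_pos: [0.4789, -0.1657, 0.0432]
tcp_rot: [0.495, 0.869, -0.0, 0.0]
contact_force: [-2.2, 0.5, 6.3]
opening: -0.001
t 9.07 tcp [ 0.4789 -0.1657  0.0432] y yaw 30.7 F [-2.2  0.5  6.3]
time: 9.23
eef_pos: [0.4789, -0.1657, 0.0422]
tcp_rot: [0.495, 0.869, -0.0, 0.001]
contact_force: [-2.6, -0.5, 7.2]
opening: -0.001
```

```bash
python3 -m creep '[0.17,0,0,0.3,0.35,0.01,0,0.6,0.52,0.02,0,0.9,0.69,0.04,0,1.2,0.86,0.06,0,1.5,1.03,0.08,0,1.8,1.2,0.11,0,2.1,1.37,0.14,0,2.4,1.54,0.18,0,2.7,1.71,0.22,0,3,1.71,0.22,0,3]'
python3 tip.py 7; python3 -c "
from h import *
rel()"
```

```text
time: 10.15
eef_pos: [0.4622, -0.1257, 0.0425]
tcp_rot: [0.604, 0.797, 0.0, 0.001]
contact_force: [-1.2, 0.6, 7.4]
opening: -0.002
t 10.3 tcp [ 0.4623 -0.1259  0.0425] y yaw 15.7 F [-0.1  0.8  6.8]
```

View pics/w7.png

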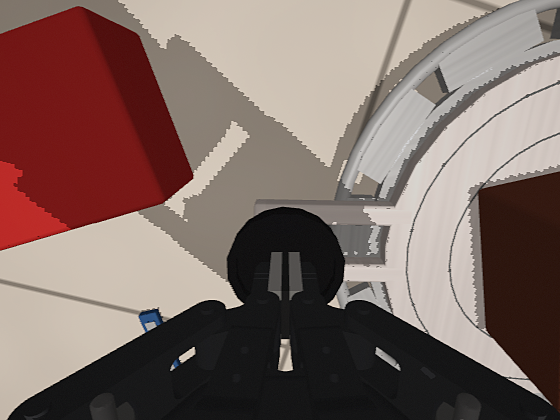

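View pics/scene7.png

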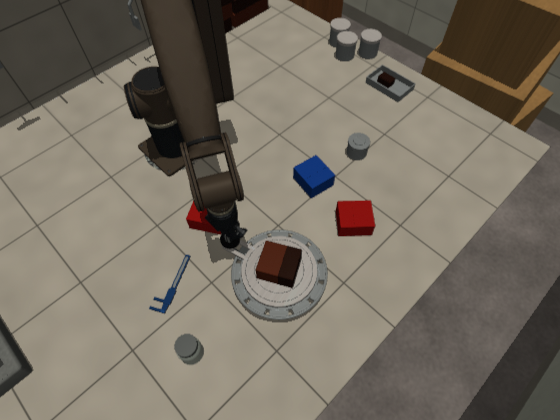

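```bash
cat > pad.py <<'E'
from h import *
import sys
from scipy.optimize import least_squares
C=cam('wrist'); s=ctrl.get_state(); M=R(s['tcp_rot']); p=s['eef_pos']
im=cv2.imread(sys.argv[1]); z=float(sys.argv[2])
# dark disc: for columns around, topmost dark pixel from above using flood upward from disc centre
g=im.max(2); pts=[]
cu,cv_=286,245
for a in np.radians(np.arange(-175,0,6)):   # upper half
    for r in range(15,110):
        u=int(round(cu+r*np.cos(a))); v=int(round(cv_+r*np.sin(a)))
        if g[v,u]>52: pts.append((u,v)); break
pts=np.array(pts,float)
q=np.array([ray('wrist',a,z,C)[:2] for a in pts])
f=least_squares(lambda c:np.hypot(*(q-c[:2]).T)-.0285,[*p[:2]],loss='soft_l1',f_scale=.001)
d=f.x-np.array([.6215,-.083]); 
print('pad',f.x,'rad',np.hypot(*d),'ang',np.degrees(np.arctan2(-d[1],-d[0])),'resid',np.median(np.abs(f.fun))*1000,'tool',(M.T@(np.r_[f.x,z]-p))*1000)
d=p[:2]-np.array([.6215,-.083]);print('tcp rad',np.hypot(*d),'ang',np.degrees(np.arctan2(-d[1],-d[0])))
E
python3 pad.py pics/w7.png .0805
```

```text
pad [ 0.460503   -0.12260109] rad 0.16579590111866835 ang 13.818938817037926 resid 0.36453765894618395 tool [  3.58889488  -0.74685775 -38.01308024]
tcp rad 0.16490874891412652 ang 15.066858622118641
```

```bash
python3 -m creep '[0.17,0,0,0.3,0.35,0.01,0,0.6,0.52,0.02,0,0.9,0.69,0.04,0,1.2,0.86,0.06,0,1.5,1.03,0.08,0,1.8,1.2,0.11,0,2.1,1.37,0.14,0,2.4,1.54,0.18,0,2.7,1.54,0.18,0,2.7]'
python3 tip.py 8; python3 -c "
from h import *
rel()"
python3 pad.py pics/w8.png .0805
```

```text
time: 11.13
eef_pos: [0.4565, -0.0873, 0.0426]
tcp_rot: [0.694, 0.72, 0.001, 0.001]
contact_force: [-0.9, 0.2, 6.0]
opening: -0.003
t 11.28 tcp [ 0.4565 -0.0875  0.0426] y yaw 2.2 F [-0.3  1.4  8. ]
pad [ 0.45591101 -0.08414374] rad 0.1655929382587868 ang 0.39574303604097255 resid 0.3770859048888211 tool [  3.3975581   -0.40632424 -37.88140045]
tcp rad 0.16501578095315908 ang 1.5741037126324333
```

View pics/w8.png

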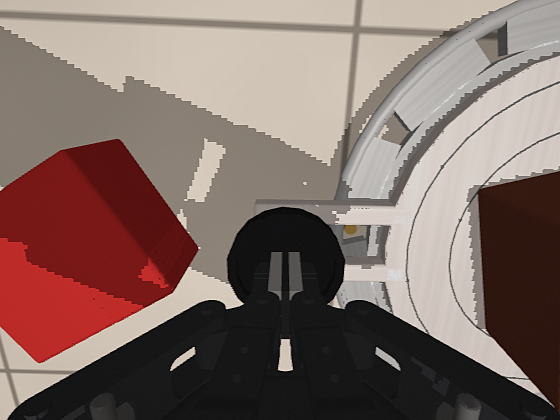

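View pics/tip8.png

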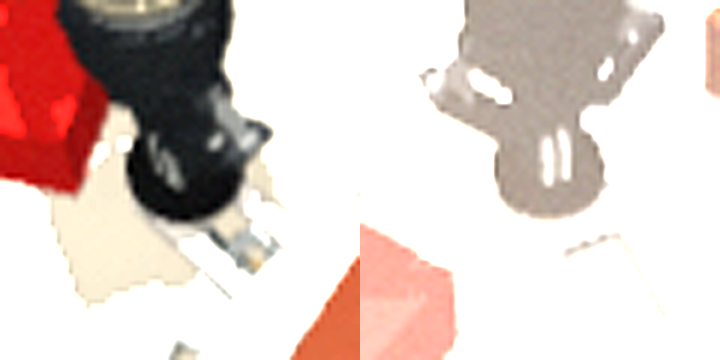

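```bash
python3 -m creep '[0.07,0,0,0.1,0.14,0,0,0.24,0.14,0,0,0.24,0.14,0,-0.08,0.24,0.14,0,-0.15,0.24,0.14,0,-0.15,0.24,0.14,0,-0.15,0.24]'
python3 -m creep '[0,0,0,0,0,0,0,0]'
```

```text
time: 11.87
eef_pos: [0.4565, -0.0844, 0.0462]
tcp_rot: [0.701, 0.713, 0.001, 0.001]
contact_force: [-0.0, -0.3, 4.7]
opening: 0.001
time: 12.03
eef_pos: [0.4565, -0.0843, 0.0462]
tcp_rot: [0.701, 0.713, 0.001, 0.001]
contact_force: [0.3, 0.3, 5.7]
opening: 0.002
```

```bash
python3 -m creep '[0,0,-0.08,0,0,0,-0.08,0,0,0,-0.08,0]'
python3 -m creep '[0,0,0,0,0,0,0,0]'
```

```text
time: 12.28
eef_pos: [0.4564, -0.0843, 0.0481]
tcp_rot: [0.701, 0.713, 0.001, 0.001]
contact_force: [1.9, -0.8, 4.1]
opening: 0.001
time: 12.45
eef_pos: [0.4564, -0.0843, 0.048]
tcp_rot: [0.701, 0.713, 0.001, 0.001]
contact_force: [3.3, -0.3, 4.6]
opening: -0.0
```

Spring force follows the fingers upward (4.6 N at 4.5 mm depth), so the tooth is in the hole. I raise straight up.

```bash
python3 -m creep '[0,0,-0.1,0,0,0,-0.2,0,0,0,-0.35,0,0,0,-0.5,0,0,0,-1,0,0,0,-2,0,0,0,-3,0,0,0,-4.4,0,0,0,-4.4,0,0,0,-4.4,0,0,0,-4.4,0]'
python3 - <<'E'
from h import *
for c in ['scene','side','wrist']: snap(c,c+'9.png')
rel()
o=[]
for c in ['scene','side']:
    im=cv2.imread(f'pics/{c}9.png'); C=cam(c); u,v=proj(c,(.56,-.083,.07)).astype(int); k=4
    cr=cv2.resize(im[v-55:v+75,u-50:u+50],None,fx=k,fy=k,interpolation=2); cr=np.clip(cr*1.7,0,255).astype(np.uint8)
    a=np.radians(30.3-30)
    for ang in (0.3,):
        ctr=np.array([.6215-.165*np.cos(np.radians(ang)),-.083-.165*np.sin(np.radians(ang)),.09])
        t=np.linspace(0,2*np.pi,60); q=np.array([proj(c,ctr+.0285*np.array([np.cos(x),np.sin(x),0]),C) for x in t]); q=((q-[u-50,v-55])*k+1.5).astype(int)
        cv2.polylines(cr,[q],True,(255,0,255),1)
    o.append(cr)
cv2.imwrite('pics/end9.png',np.hstack(o))
E
```

```text
time: 13.37
eef_pos: [0.4541, -0.0835, 0.1565]
tcp_rot: [0.701, 0.713, -0.001, -0.001]
contact_force: [-0.0, 0.0, -0.6]
opening: -0.0
t 13.52 tcp [ 0.4538 -0.0834  0.1555] y yaw 1.0 F [-0.5  0.4 -0.1]
```

View pics/end9.png

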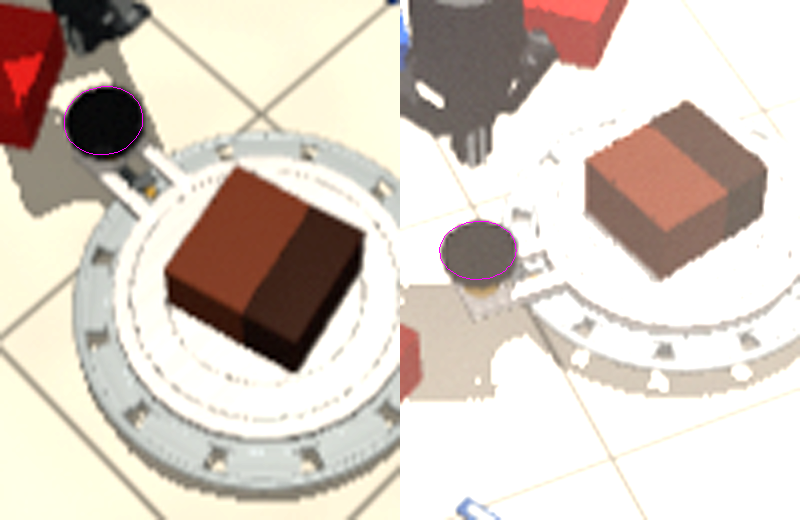

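View pics/wrist9.png

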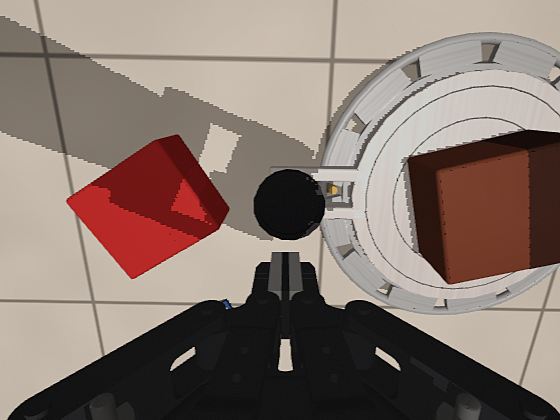

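```bash
python3 -m creep '[0,0,-1,0,0,0,-1,0,0,0,-1,0,0,0,-1,0,0,0,-1,0]'
python3 - <<'E'
from h import *
for c in ['scene','side']:
    im=imaging.read_camera(c); C=cam(c)
    for n,z in [('brick_centre',.112),('tin',.064),('jar',.085),('calliper',.004)]:
        for e in imaging.silhouettes(c,n): print(c,n,round(e['p'],2),np.round(e['uv'],1),np.round(ray(c,e['uv'],z,C)[:2],3))
rel(); print(np.abs(ctrl.get_state()['dq']).max())
E
```

```text
time: 13.93
eef_pos: [0.4544, -0.0837, 0.181]
tcp_rot: [0.701, 0.713, -0.0, -0.001]
contact_force: [-0.1, 0.0, -0.5]
opening: 0.0
scene brick_centre 0.95 [314.8 178.3] [0.505 0.187]
scene brick_centre 0.91 [208.9 218.8] [ 0.388 -0.134]
scene brick_centre 0.84 [353.8 220.1] [0.684 0.157]
scene brick_centre 0.71 [275.3 262.1] [ 0.62  -0.093]
scene brick_centre 0.37 [185.3 349.9] [ 0.633 -0.406]
scene tin 0.7 [355.5 147.2] [0.491 0.408]
scene jar 0.82 [189.5 349.6] [ 0.63  -0.398]
scene jar 0.44 [356.6 146.5] [0.501 0.396]
scene calliper 0.65 [169.3 293.7] [ 0.439 -0.344]
side brick_centre 0.97 [302.9 169.9] [0.643 0.131]
side brick_centre 0.86 [326.7 219.6] [ 0.614 -0.103]
side brick_centre 0.68 [242.  180.2] [0.439 0.167]
side brick_centre 0.62 [239.9 268.8] [ 0.314 -0.171]
side tin 0.57 [228.9 156.2] [0.452 0.358]
side jar 0.66 [373.2 311.4] [ 0.592 -0.421]
side calliper 0.75 [304.3 319.4] [ 0.438 -0.328]
t 14.43 tcp [ 0.4552 -0.084   0.1825] y yaw 1.0 F [ 0.3  0.1 -0.9]
0.0023356134861300505
```

Tin, jar and calliper pixels are unchanged within detector noise, the brick is on the plate near its middle, and the arm is still and clear.

```bash
python3 -c "
from plant import ctrl
print(ctrl.sign_off())"
```

```text
the job is handed in; nothing more can be done
None
```

I turned the indexing table one hole clockwise and handed the job in at about 14.4 s. I pressed the pad about 9.5 mm down with shut fingers, pushed it round about 30° with the table, then let it rise in the next hole and lifted clear.

**Last checks:**
- **Plunger:** the spring kept pushing on the fingers as they rose past the 7 mm point, so the tooth was in the hole. In both fixed cameras the pad lies on the circle predicted for fully up, one hole on.
- **Brick:** it stayed on the plate near the middle. I saw no contact with it.
- **Tin, jar and calliper:** the pixel positions are unchanged within detector noise. The exception is the tin in the side view, reported about 7 px off with a low score of 0.57. The scene camera showed it about 1 px from its start position, so I put this down to noise.
- **Robot:** at hand-in the arm was still, clear of everything, and the force reading was near zero.

**What disagreed:**
- **Fingertip position:** the fingertips met the pad with the reported TCP about 33 mm lower than expected, so I found the contact by force.
- **Pad position:** the wrist camera put the pad 3 to 4 mm from where the other two cameras put it.

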